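# Seat the check insert and hold the contact probe on its spot

## Robot

A 6-joint arm with a two-finger parallel gripper is mounted at the origin on the work surface. World frame = base frame: x ahead of the robot, y to its left, z up, the work surface at z = 0. Lengths are in m, angles in rad, forces in N, time in s.
With the tool pointing down it reaches from about 0.375 to 0.75 m from the base axis. Payload 9 kg.
Tool frame: the origin (TCP) lies midway between the tips of the shut fingers; the grasp point (between the pads) lies 19 mm behind it; z points along the fingers, y is the line along which they close (so a half turn about z gives the same grasp; the last joint's range is limited). The gripper opens to 85 mm and grips with 20 to 120 N. Pads are 22 mm wide; open, the fingers measure 114 mm over their backs; the gripper's body (76 mm by 85 mm) begins 54 mm behind the grasp point. The pads swing forward as they close: fully open they stand 13 mm farther back than shut.
Start: joints at [1.026, 0.104, 0.097, 1.564, 0, 1.353], TCP at [0.193, 0.568, 0.231] pointing down, gripper open.
Joint ranges: [-2.99, 2.99], [-0.84, 1.86], [-1.1, 1.16], [-1.84, 2.11], [-1.51, 1.56], [-3.14, 3.14]. Speed limits (rad/s): [2.22, 2.22, 2.57, 3.14, 3.14, 3.14].

## Interface

Orientations are given as a unit quaternion [x, y, z, w].
In Python, from station import * gives the robot as it stands. The module is installed in compiled form; this text tells all that it offers.
- The arm moves only by the tool move_arm, never from a script. Its argument "deltas" is a list of rows, each a list of 2 entries, a list of its own where there are three numbers: the shift along the tool's x, y, z in cm, then the turn about the tool's z in degrees. A call has 1 to 10 rows; each row shifts and turns the commanded pose from where the row before left it, along the tool's axes as they then stand; what a row does not reach is not made up. A row lasts 1/8 s, in which the tool goes at most 62.5 mm and 10.7 degrees, less where a joint would pass 70% of its speed; a pose out of reach is approached as far as the arm can. A call is refused whole if a number of a shift passes 6.25 or a number of a turn 10.7, either way. A call with a gripper value outside its range is refused whole. "fingers" is the opening, from 0 (shut) to 1 (fully open), set as the call begins (left out, the last holds). The fingers move at their own pace and stop on an object; "squeeze" is the grip in N (left out, the last holds). Time passes only in rows, so rows that do not move let the fingers close. It gives the time, the measured TCP pose, the force, the opening and the grip force at its end, in the units of the state.
- read_state(): the state, without advancing time (a new reading comes with each control period).
- get_image(name): name is "side" or "top" or "wrist"; returns a dict with "image" (384x512x3 uint8, blue, green, red), "fx", "fy", "cx", "cy" (pixels), "R" (3x3) and "t" (3): a world point X has camera coordinates R X + t; the wrist camera has in their place "hand_eye" (4x4, takes a point from camera to tool coordinates, whose origin is the TCP and whose axes are the flange's). Camera axes: x right, y down, z forward; pixel columns grow to the right and rows downward; lengths in m; the calibration is good to about 2 mm. The wrist camera is an equidistant fisheye: a pixel r from the principal point sees the ray r / f radians off the axis. A picture is of the moment at which its call begins: read the wrist's pose just before it. There is no depth.
- finish_job(): hands the job in; it is judged then, once.
The state is a dict: "t": time; "joints": joint angles; "joint_vel": joint speeds; "joint_efforts": joint torques, N m; "position": TCP position; "tcp_rot": TCP orientation; "ft_force": force on the tool from outside, world axes, zero at the start; "wrist_torque": the same for the moment, N m; "grip_width": opening from 0.0 (shut) to 1.0 (fully open); "grasp_force": force on a finger pad.
Only numpy, scipy, OpenCV 4.12 (cv2) and the standard library are available. Lean on these libraries where they do the work, as an engineer would, in place of code of your own. Each camera call takes 0.05 s, during which the arm holds its last target. There are 200 camera calls.

## Task

Put the solid metal insert with the sloping face into the well of the block heater, sloping face towards the heater's front (display) side, and press it down against the stiff lift plate until its flat base is flush with the heater's top. Then let go of it, take the contact probe from its stand and gently hold its sprung foot inside the black ring on the sloping face, the probe square to that face and the spring pushed in about half way, not bottomed. Finish while still holding the probe there, with the insert still fully home, and leave everything else where it is.

Things in the scene. Friction and masses are not known exactly. Their poses are not given: they have to be found in the camera images.
- heater: White block heater, fixed to the bench; position and yaw vary. Box 170 (x) x 150 (y) x 80 (z) mm, dark display panel on its front, the -x side. Origin: centre of its underside, on the bench; z up. A well 99 (x) x 53 (y) mm with 2 mm chamfers opens in the middle of its top, with a stiff lift plate inside (see lift).
- well (a point): Centre of the well's mouth, in the plane of the heater's top, 80 mm above the bench.
- insert: Solid aluminium insert, about 0.35 kg, loose on the bench. Base 96 (x) x 50 (y) x 26 (z) mm, origin at the centre of its underside. On top: a sloping face on the -x half, and a grip rib 32 (x) x 16 (y) mm centred at x = +13, y = 0, up to z = 66; pinch it across y. Flush when the origin is 26 mm below the heater's top. The drilled block with eight holes is not wanted.
- face: Sloping face of the insert, 42 x 50 mm, part of it. Origin: the dot in the middle of the black ring (24 mm inner diameter) that marks the spot, in the surface, at x = -26.3, y = 0, z = 33.2 mm of the insert. z points out of the face, square to it, leaning 20 degrees from the insert's z towards its -x; x runs up the slope.
- lift (a joint): How far the steel lift plate in the heater's well is pushed down, m: at 0 its top is 16 mm below the heater's top, at 0.010 it stops, 26 mm below, where the insert is flush. It starts at 0 to 0.002, has no spring and stays where it is left; moving it takes about 10 N in all, far more than the insert's weight.
- stand: Grey plastic probe stand, 75 x 75 x 66 mm, fixed; position and yaw vary. Vertical hole of 19 mm diameter, 62 mm deep, in its middle. Origin: centre of its underside, on the bench.
- probe: Contact probe, 80 g, hanging upright in the stand by its 26 mm collar (6 thick). Origin: centre of the collar's underside, on the stand's top; z along the probe, away from the foot. Grip: black handle 18 x 18 mm square (sides along x, y), z = 6 to 90, 12 mm boss to z = 102. Below: 12 mm sleeve to z = -30, then the sprung foot, a 12 mm flat disc, underside at z = -48 when free.
- foot_tip (a point): Centre of the underside of the probe's foot: the point to put on the spot. It moves with the foot.
- foot (a joint): Push-in of the probe's sprung foot, m: 0 when free, 0.010 when bottomed. The spring pushes back with 0.6 N at the start and 0.3 N more per mm (3.6 N at the end of its travel).
- tube_insert: Bystander: aluminium block 96 x 50 x 36 mm with eight holes in its top, no rib. Leave it. Origin: centre of its underside.
- spray_a: Bystander: white spray bottle, 68 mm diameter, 190 mm tall. Leave it. Origin: centre of its underside.
- spray_b: Bystander: white spray bottle, 68 mm diameter, 190 mm tall. Leave it. Origin: centre of its underside.
- dishes: Bystander: stack of three round culture dishes, 90 mm diameter, 42 mm tall. Leave it. Origin: centre of its underside.
- tip_box: Bystander: blue pipette-tip box 85 x 120 x 60 mm. Leave it. Origin: centre of its underside.
- beaker: Bystander: glass beaker, 70 mm diameter, 75 mm tall. Leave it. Origin: centre of its underside.
- flask: Bystander: flat clear culture flask 75 x 110 x 34 mm with a neck and cap at +y. Leave it. Origin: centre of its underside.
- timer: Bystander: white timer 60 x 75 x 20 mm. Leave it. Origin: centre of its underside.

How it is judged:
By the outcome, as a careful person would: the job done as asked, in the order asked, and still so for the second after the job is handed in, while the arm keeps its last pose, push and grip.
It also fails if it takes over 61 s, if anything falls off the work surface, if the arm or the gripper's body presses on something with over 40 N, if the wrist force passes 120 N, or if a joint passes its speed limit or range.

## Working session

There is one attempt and no reset: what is moved stays moved. The work goes in short steps, Python scripts to look and compute and a tool call to move; the robot and the scene stay as the last step left them, time stands still between calls to the robot, and variables do not carry over. Pictures are saved under pics/ and viewed, at most 10 in all, crops included, and the job is handed in when it is done.

Besides the shell and the picture viewer there is one more tool, called after "Request:" by a JSON object that holds its "method" and its "body", one argument or row to a line. move_arm: Moves the arm, as the interface text tells. Its arguments: {"type":"object","properties":{"deltas":{"type":"array"},"fingers":{"type":"number"},"squeeze":{"type":"number"}},"required":["deltas"]}

```bash
mkdir -p pics; ls; python3 - <<'E'
from station import *
import cv2,numpy as np
s=read_state(); print({k:np.round(v,3).tolist() for k,v in s.items()})
ims=[]
for n in("side","top","wrist"):
    d=get_image(n); cv2.imwrite(f"pics/{n}0.png",d["image"]); ims.append(d["image"])
    print(n,{k:np.round(v,4).tolist() for k,v in d.items() if k!="image"})
E
```

```text
pics
{'t': 0.0, 'joints': [1.026, 0.105, 0.096, 1.564, 0.0, 1.353], 'joint_vel': [-0.0, 0.0, 0.001, 0.0, 0.0, 0.0], 'joint_efforts': [-0.001, -55.693, 50.365, 0.017, -0.0, 0.0], 'position': [0.192, 0.568, 0.231], 'tcp_rot': [0.163, 0.987, -0.001, -0.0], 'ft_force': [0.458, 0.09, -0.217], 'wrist_torque': [0.046, 0.007, -0.023], 'grasp_force': 0.0, 'grip_width': 1.0}
side {'fx': 437.8353, 'fy': 437.8353, 'cx': 256.6105, 'cy': 191.5105, 'R': [[0.9416, -0.3363, 0.0178], [-0.1538, -0.4764, -0.8657], [0.2996, 0.8124, -0.5002]], 't': [-0.5598, 0.1393, 1.2919]}
top {'fx': 426.9155, 'fy': 426.9155, 'cx': 251.4149, 'cy': 194.3912, 'R': [[0.0189, -0.9998, 0.0018], [-0.9959, -0.0189, -0.0883], [0.0883, -0.0001, -0.9961]], 't': [-0.03, 0.5814, 1.4069]}
wrist {'fx': 297.3186, 'fy': 297.3186, 'cx': 256.9814, 'cy': 196.9447, 'hand_eye': [[0.0008, -0.9574, -0.2886, 0.0733], [1.0, 0.0007, 0.0003, 0.0002], [-0.0001, -0.2886, 0.9574, -0.1424], [0.0, 0.0, 0.0, 1.0]]}
```

View pics/top0.png

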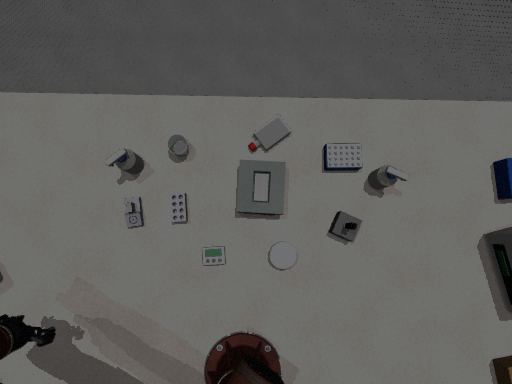

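View pics/side0.png

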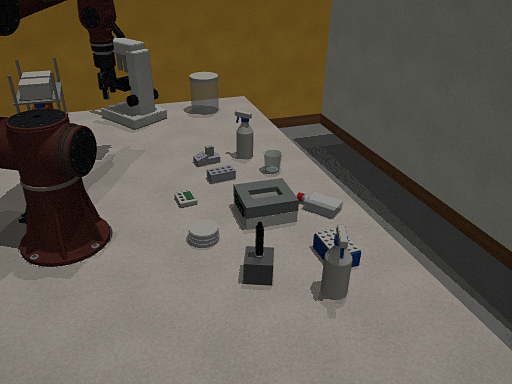

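The top view shows the insert at about (133,212) with its ring at the near end. The heater well is at (261,187), the stand and probe at (345,226), and the tube block at (179,208). I can't see the display side yet.

```bash
cat > h.py <<'E'
from station import *
import cv2,numpy as np
from scipy.spatial.transform import Rotation as Rn
def grab(n,save=None):
    s=read_state(); d=get_image(n)
    if n=="wrist":
        T=np.eye(4); T[:3,:3]=Rn.from_quat(s["tcp_rot"]).as_matrix(); T[:3,3]=s["position"]
        d["Twc"]=T@np.array(d["hand_eye"])
    else:
        R=np.array(d["R"]);T=np.eye(4);T[:3,:3]=R.T;T[:3,3]=-R.T@np.array(d["t"]);d["Twc"]=T
    d["fish"]=n=="wrist"
    if save: cv2.imwrite(f"pics/{save}.png",d["image"]); np.save(f"pics/{save}.npy",d,allow_pickle=True)
    return d
def load(n): return np.load(f"pics/{n}.npy",allow_pickle=True).item()
def ray(d,u,v):
    a=(u-d["cx"])/d["fx"];b=(v-d["cy"])/d["fy"]
    if d["fish"]:
        r=np.hypot(a,b)+1e-12; c=np.array([a/r*np.sin(r),b/r*np.sin(r),np.cos(r)])
    else: c=np.array([a,b,1.])
    return d["Twc"][:3,3],d["Twc"][:3,:3]@c
def onplane(d,u,v,z):
    o,r=ray(d,u,v); return o+r*(z-o[2])/r[2]
def proj(d,X):
    T=np.linalg.inv(d["Twc"]); c=T[:3,:3]@np.asarray(X)+T[:3,3]
    if d["fish"]:
        h=np.hypot(c[0],c[1]);t=np.arctan2(h,c[2]);c=np.array([c[0]/h*t,c[1]/h*t,1])
    return d["fx"]*c[0]/c[2]+d["cx"],d["fy"]*c[1]/c[2]+d["cy"]
def tool():
    s=read_state();R=Rn.from_quat(s["tcp_rot"]).as_matrix();return R,np.array(s["position"]),s
def plan(p,x=None):
    """shift in tool axes (cm) to TCP target p, and turn about tool z (deg) to bring tool x along x"""
    R,q,s=tool(); d=R.T@(np.asarray(p)-q)*100
    t=None
    if x is not None:
        e=R.T@np.asarray(x); t=np.degrees(np.arctan2(e[1],e[0]))
    print("shift cm",d.round(2),"turn",t)
E
python3 - <<'E'
from h import *
d=grab("top","top1")
for n,u,v,z in[("insert",133,212,.03),("rib",132,208,.066),("ring",133,219,.033),("well",261,187,.08),("stand",345,228,.066),("tube",179,208,.036)]: print(n,onplane(d,u,v,z).round(3))
R,q,s=tool(); print(R.round(3))
c=cv2.resize(d["image"][150:270,110:380],None,fx=2.9,fy=2.9,interpolation=cv2.INTER_CUBIC);cv2.imwrite("pics/c1.png",c)
E
```

```text
insert [0.515 0.374 0.03 ]
rib [0.527 0.368 0.066]
ring [0.492 0.373 0.033]
well [ 0.602 -0.05   0.08 ]
stand [ 0.475 -0.324  0.066]
tube [0.531 0.221 0.036]
[[-0.947  0.321 -0.   ]
 [ 0.321  0.947 -0.001]
 [ 0.    -0.001 -1.   ]]
```

View pics/c1.png

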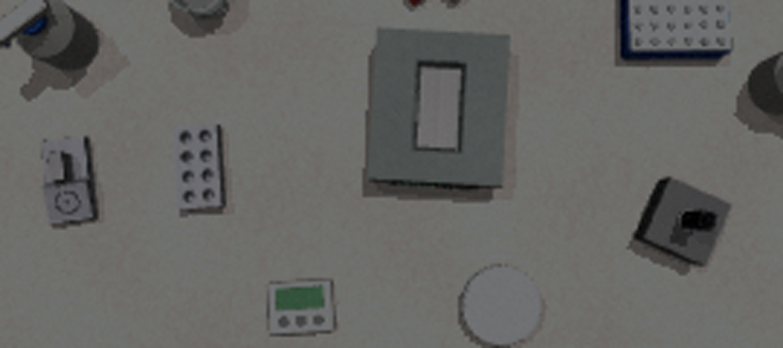

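The display (dark edge) is on the robot's side of the heater. The ring end of the insert also faces the robot, so only small turns are needed. The tool can only yaw, so the probe will have to be pivoted in the grip later.

```bash
python3 - <<'E'
from h import *
plan([.52,.37,.22],[-1,0,0])
E
```

```text
shift cm [-37.37  -8.25   1.08] turn -18.723526174291685
```

Request:
{"method": "move_arm", "body": {
  "deltas": [
    [[-5.34, -1.18, 0.15], 0],
    [[-5.34, -1.18, 0.15], 0],
    [[-5.34, -1.18, 0.15], 0],
    [[-5.34, -1.18, 0.15], 0],
    [[-5.34, -1.18, 0.15], 0],
    [[-5.34, -1.18, 0.15], 0],
    [[-5.34, -1.18, 0.15], 0],
    [[0, 0, 0], -9.4],
    [[0, 0, 0], -9.4],
    [[0, 0, 0], 0]
  ]
}}

```text
t: 1.45
position: [0.5201, 0.3699, 0.2205]
tcp_rot: [0.0, 1.0, -0.0, -0.0]
ft_force: [0.3, -0.6, -0.9]
grip_width: 0.997
grasp_force: 0.0
```

```bash
python3 - <<'E'
from h import *
d=grab("wrist","w1"); R,q,s=tool(); print(q,R[:,0],s["t"])
E
```

```text
[0.52002297 0.37001905 0.22061983] [-9.99997461e-01  2.23547523e-03  2.84784523e-04] 1.5
```

View pics/w1.png

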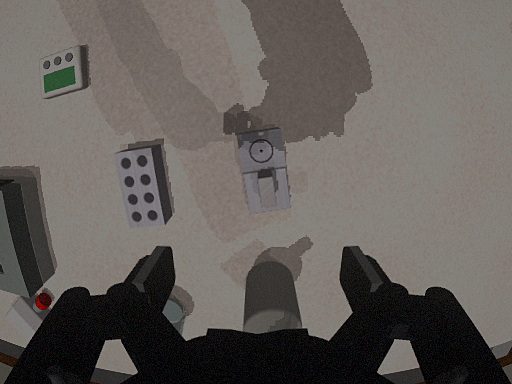

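The wrist view shows the insert: ring dot at about (261,151), rib at about (266,182), and the base's far corners at about (250,212) and (290,207).

```bash
python3 - <<'E'
from h import *
d=load("w1")
print("ring",onplane(d,261.5,151,.0332))
a=onplane(d,250,212,.026);b=onplane(d,290,207,.026);print(a,b,np.linalg.norm(a-b))
c=cv2.resize(d["image"][115:225,215:315],None,fx=5,fy=5,interpolation=cv2.INTER_CUBIC);cv2.imwrite("pics/c2.png",c)
E
```

```text
ring [0.49266474 0.37516001 0.0332    ]
[0.56727693 0.36177622 0.026     ] [0.56094005 0.40983467 0.026     ] 0.048474433703621235
```

View pics/c2.png

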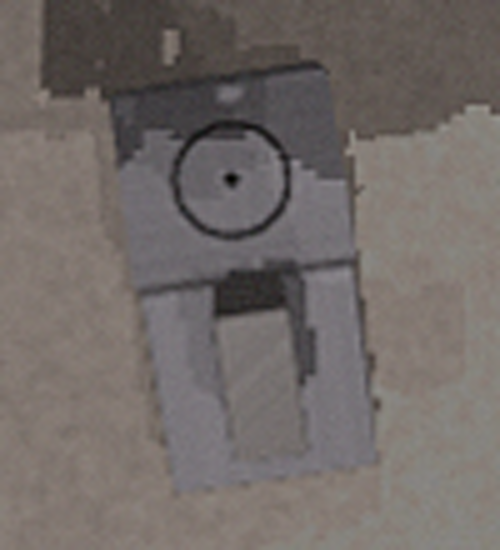

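The crop puts the dot at (261.2,151), the rib top centre at about (267.2,192), and the far corners at (250.4,213.4) and (290.2,207).

```bash
python3 - <<'E'
from h import *
d=load("w1"); P=lambda x,y,z: onplane(d,215+x/5,115+y/5,z)
ring=P(231,180,.0332);a=P(177,492,.026);b=P(376,460,.026);rib=P(261,385,.066)
m=(a+b)/2
print(ring,m,rib,np.linalg.norm(m-ring),"exp .0743")
ds=[m-ring,rib-ring,P(305,452,.066)-P(290,308,.066),P(232,462,.066)-P(218,318,.066)]
for v in ds: print(np.degrees(np.arctan2(v[1],v[0])), np.linalg.norm(v[:2]))
v=b-a;print(np.degrees(np.arctan2(-v[0],v[1])))
yaw=np.radians(9)
x=np.array([np.cos(yaw),np.sin(yaw),0])
print("rib from ring",ring+.0393*x,"from m",m-.035*x)
E
```

```text
[0.49266549 0.37482535 0.0332    ] [0.56500457 0.38616158 0.026     ] [0.53094321 0.38075561 0.066     ] 0.07357507975270572 exp .0743
8.90636571290916 0.07322193906621845
8.806666855191988 0.0387343682251327
6.705703281344694 0.03128589028962163
5.543461929099006 0.03130478958628883
9.644419803767338
rib from ring [0.53148165 0.38097322 0.0332    ] from m [0.53043548 0.38068637 0.026     ]
```

```bash
python3 - <<'E'
from h import *
a=np.radians(8.9);plan([.531,.381,.034],[-np.cos(a),-np.sin(a),0])
E
```

```text
shift cm [-1.1   1.1  18.66] turn -9.028082676920532
```

Request:
{"method": "move_arm", "body": {
  "deltas": [
    [[-1.1, 1.1, 3], 0],
    [[0, 0, 4], -9],
    [[0, 0, 4], 0],
    [[0, 0, 4], 0],
    [[0, 0, 2.6], 0],
    [[0, 0, 1.1], 0],
    [[0, 0, 0], 0]
  ]
}}

```text
t: 2.38
position: [0.5308, 0.3811, 0.0337]
tcp_rot: [-0.078, 0.997, -0.0, -0.0]
ft_force: [1.0, 0.4, 0.2]
grip_width: 1.004
grasp_force: 0.0
```

Request:
{"method": "move_arm", "body": {
  "deltas": [
    [[0, 0, 0], 0],
    [[0, 0, 0], 0],
    [[0, 0, 0], 0],
    [[0, 0, 0], 0],
    [[0, 0, 0], 0],
    [[0, 0, 0], 0],
    [[0, 0, 0], 0]
  ],
  "fingers": 0,
  "squeeze": 80
}}

```text
t: 3.25
position: [0.5314, 0.3812, 0.0343]
tcp_rot: [-0.079, 0.997, 0.0, 0.0]
ft_force: [-0.3, -2.3, 5.5]
grip_width: 0.174
grasp_force: 78.5
```

Request:
{"method": "move_arm", "body": {
  "deltas": [
    [[0, 0, -1], 0],
    [[0, 0, -4], 0],
    [[0, 0, -5], 0],
    [[0, 0, -6], 0],
    [[0, 0, -2], 0],
    [[0, 0, 0], 9],
    [[0, 0, 0], 0]
  ]
}}

```text
t: 4.12
position: [0.5308, 0.381, 0.2136]
tcp_rot: [-0.001, 1.0, -0.0, -0.0]
ft_force: [0.2, 0.4, -3.7]
grip_width: 0.177
grasp_force: 78.5
```

```bash
python3 - <<'E'
from h import *
plan([.67,-.05,.21])
E
```

```text
shift cm [-13.82 -43.13   0.36] turn None
```

Request:
{"method": "move_arm", "body": {
  "deltas": [
    [[0, -5, 0], 0],
    [[0, -6, 0], 0],
    [[-2, -5.4, 0], 0],
    [[-2, -5.4, 0], 0],
    [[-2, -5.4, 0], 0],
    [[-2, -5.4, 0], 0],
    [[-2, -5.4, 0], 0],
    [[-3.8, -4.1, 0], 0],
    [[0, -1, 0], 0],
    [[0, 0, 0], 0]
  ]
}}

```text
t: 5.38
position: [0.6691, -0.0501, 0.2128]
tcp_rot: [-0.001, 1.0, 0.0, -0.001]
ft_force: [-0.3, 0.8, -1.8]
grip_width: 0.173
grasp_force: 79.5
```

```bash
python3 - <<'E'
from h import *
d=grab("wrist","w2"); R,q,s=tool(); print(q,R[:,0],s["t"])
E
```

```text
[ 0.6690554  -0.04912839  0.21350811] [-9.99994641e-01 -3.12501625e-03  9.75339784e-04] 5.425
```

View pics/w2.png

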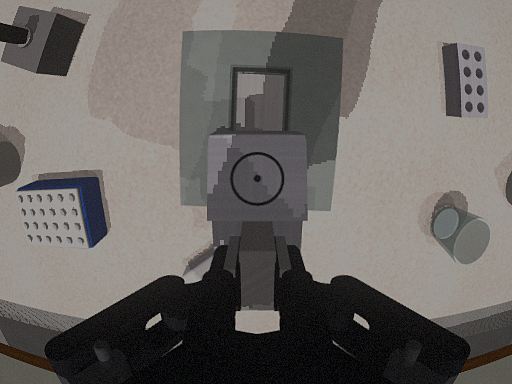

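The heater's top corners are at about (183,31), (342,38), (180,206) and (331,211). The well's front corners are at about (233,67) and (291,69), and the held insert's dot is at (257,178).

```bash
python3 - <<'E'
from h import *
d=load("w2"); g=cv2.cvtColor(d["image"],cv2.COLOR_BGR2GRAY)
def sub(pts,w=4):
    p=np.array(pts,np.float32).reshape(-1,1,2);return cv2.cornerSubPix(g,p,(w,w),(-1,-1),(3,50,.01)).reshape(-1,2)
h=sub([(183,31),(342,38),(180,206),(331,211)]); w=sub([(232,67),(291,69)],3); dot=sub([(257,178)],3)
print(h,w,dot)
H=[onplane(d,*p,.08) for p in h]; W=[onplane(d,*p,.08) for p in w]
print(np.round(H,4)); print(np.round(W,4))
L=lambda a,b:(np.linalg.norm(b-a).round(4),np.degrees(np.arctan2((b-a)[1],(b-a)[0])).round(2))
print("front",L(H[1],H[0]),"back",L(H[3],H[2]),"L",L(H[0],H[2]),"R",L(H[1],H[3]),"well",L(W[1],W[0]))
print("centre",np.mean(H,0),"wellfront mid",np.mean(W,0))
R,q,s=tool(); D=onplane(d,*dot[0],q[2]-.034+.0332); print("dot",D,"tool",R.T@(D-q))
E
```

```text
[[182.13197   30.746775]
 [342.85977   38.123726]
 [180.3303   204.60867 ]
 [330.13437  210.47765 ]] [[231.56613   66.613464]
 [290.66135   67.93589 ]] [[257. 178.]]
[[ 0.5173 -0.1199  0.08  ]
 [ 0.5232  0.0301  0.08  ]
 [ 0.6867 -0.1261  0.08  ]
 [ 0.6924  0.0236  0.08  ]]
[[ 0.555  -0.0732  0.08  ]
 [ 0.5558 -0.0194  0.08  ]]
front (np.float64(0.1501), np.float64(-92.25)) back (np.float64(0.1498), np.float64(-92.19)) L (np.float64(0.1695), np.float64(-2.09)) R (np.float64(0.1694), np.float64(-2.2)) well (np.float64(0.0538), np.float64(-90.91))
centre [ 0.60490143 -0.04804562  0.08      ] wellfront mid [ 0.55537631 -0.04631691  0.08      ]
dot [ 0.62903687 -0.04998953  0.21270811] tool [ 0.04002023 -0.0007367   0.00083849]
```

```bash
python3 - <<'E'
from h import *
a=np.radians(-2.2);plan([.6186,-.048,.125],[-np.cos(a),-np.sin(a),0])
E
```

```text
shift cm [5.04 0.12 8.86] turn 2.3790096950037105
```

Request:
{"method": "move_arm", "body": {
  "deltas": [
    [[2.5, 0.06, 1], 0],
    [[2.54, 0.06, 1], 0],
    [[0, 0, 3], 2.4],
    [[0, 0, 3], 0],
    [[0, 0, 0.8], 0],
    [[0, 0, 0], 0],
    [[0, 0, 0], 0]
  ]
}}

```text
t: 6.3
position: [0.6201, -0.0485, 0.1276]
tcp_rot: [0.02, 1.0, -0.0, 0.001]
ft_force: [-0.1, 0.1, -3.1]
grip_width: 0.173
grasp_force: 79.3
```

```bash
python3 - <<'E'
from h import *
a=np.radians(-2.2);plan([.6186,-.048,.125],[-np.cos(a),-np.sin(a),0]); d=grab("wrist","w3")
d=grab("side","s3")
E
```

```text
shift cm [0.15 0.04 0.26] turn -0.08239065597710368
```

View pics/w3.png

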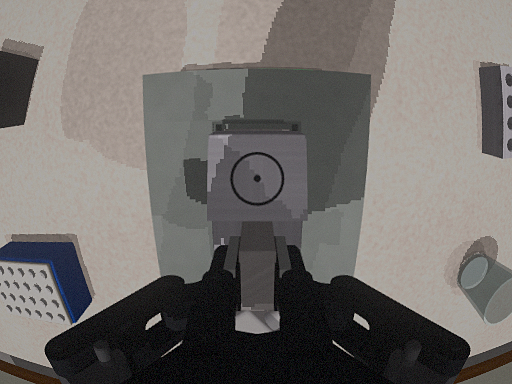

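The well's front edge spans about columns 213 to 302, centred on the insert at 257, so it is aligned. I'll lower it.

Request:
{"method": "move_arm", "body": {
  "deltas": [
    [[0.15, 0.04, 0.6], 0],
    [[0, 0, 0.6], 0],
    [[0, 0, 0.4], 0],
    [[0, 0, 0.4], 0],
    [[0, 0, 0.3], 0],
    [[0, 0, 0], 0]
  ]
}}

```text
t: 7.15
position: [0.6176, -0.0481, 0.1025]
tcp_rot: [0.02, 1.0, 0.0, -0.0]
ft_force: [0.2, -0.5, -3.6]
grip_width: 0.171
grasp_force: 79.4
```

Request:
{"method": "move_arm", "body": {
  "deltas": [
    [[0, 0, 0.3], 0],
    [[0, 0, 0.3], 0],
    [[0, 0, 0.3], 0],
    [[0, 0, 0.3], 0],
    [[0, 0, 0.3], 0],
    [[0, 0, 0], 0]
  ]
}}

```text
t: 7.9
position: [0.6181, -0.0483, 0.0887]
tcp_rot: [0.02, 1.0, -0.0, 0.0]
ft_force: [-1.7, -0.2, 3.6]
grip_width: 0.174
grasp_force: 80.8
```

Request:
{"method": "move_arm", "body": {
  "deltas": [
    [[0, 0, 0.15], 0],
    [[0, 0, 0.15], 0],
    [[0, 0, 0], 0],
    [[0, 0, 0], 0]
  ]
}}

```text
t: 8.4
position: [0.6183, -0.0483, 0.088]
tcp_rot: [0.02, 1.0, -0.0, 0.001]
ft_force: [-10.4, 0.6, 20.7]
grip_width: 0.179
grasp_force: 83.4
```

Request:
{"method": "move_arm", "body": {
  "deltas": [
    [[0, 0, 0.15], 0],
    [[0, 0, 0.1], 0],
    [[0, 0, 0], 0],
    [[0, 0, 0], 0]
  ]
}}

```text
t: 8.9
position: [0.6186, -0.0483, 0.0878]
tcp_rot: [0.02, 1.0, -0.001, 0.002]
ft_force: [-16.7, 3.8, 38.0]
grip_width: 0.176
grasp_force: 85.9
```

Request:
{"method": "move_arm", "body": {
  "deltas": [
    [[0, 0, -0.3], 0],
    [[0, 0, -0.05], 0],
    [[0, 0, 0], 0]
  ]
}}

```text
t: 9.28
position: [0.6183, -0.0483, 0.0881]
tcp_rot: [0.02, 1.0, -0.0, 0.001]
ft_force: [-5.9, 1.4, 14.1]
grip_width: 0.171
grasp_force: 82.1
```

Request:
{"method": "move_arm", "body": {
  "deltas": [
    [[0, 0, 0], 0],
    [[0, 0, 0], 0],
    [[0, 0, 0], 0],
    [[0, 0, 0], 0],
    [[0, 0, -1], 0],
    [[0, 0, -4], 0],
    [[0, 0, -5], 0],
    [[0, 0, -3], 0],
    [[0, 0, 0], 0]
  ],
  "fingers": 1
}}

```text
t: 10.4
position: [0.6193, -0.0486, 0.2197]
tcp_rot: [0.02, 1.0, -0.001, 0.003]
ft_force: [0.2, -1.2, 0.1]
grip_width: 0.996
grasp_force: 0.0
```

```bash
python3 - <<'E'
from h import *
d=grab("wrist","w4"); R,q,s=tool(); print(q,R[:,0],s["t"])
c=d["image"][60:360,110:410]; cv2.imwrite("pics/c4.png",cv2.resize(c,None,fx=2,fy=2,interpolation=cv2.INTER_CUBIC))
E
```

```text
[ 0.61850906 -0.04834817  0.21739715] [-0.99917349  0.04056597 -0.00259478] 10.45
```

View pics/c4.png

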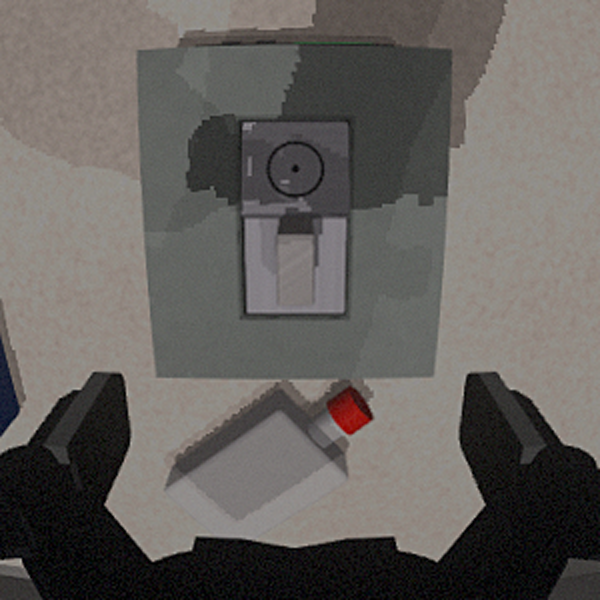

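The insert is seated, with its dot at about (295,169) in the crop and even gaps all round. I'll press the rib top with shut fingers to confirm the height and level it.

Request:
{"method": "move_arm", "body": {
  "deltas": [
    [[0, 0, 2], 0],
    [[0, 0, 3], 0],
    [[0, 0, 2], 0],
    [[0, 0, 1], 0],
    [[0, 0, 0.5], 0],
    [[0, 0, 0.5], 0],
    [[0, 0, 0.4], 0],
    [[0, 0, 0.2], 0],
    [[0, 0, 0], 0]
  ],
  "fingers": 0
}}

```text
t: 11.58
position: [0.618, -0.0482, 0.1201]
tcp_rot: [0.02, 1.0, -0.0, 0.0]
ft_force: [0.2, 0.1, 0.2]
grip_width: -0.001
grasp_force: 0.0
```

Request:
{"method": "move_arm", "body": {
  "deltas": [
    [[0, 0, 0.1], 0],
    [[0, 0, 0.1], 0],
    [[0, 0, 0.1], 0],
    [[0, 0, 0], 0],
    [[0, 0, 0], 0]
  ]
}}

```text
t: 12.2
position: [0.6186, -0.0483, 0.1199]
tcp_rot: [0.02, 1.0, -0.0, 0.001]
ft_force: [-6.2, 2.3, 17.0]
grip_width: -0.001
grasp_force: 8.9
```

Contact came at z = 0.120 and it held 17 N without moving, so the insert is fully home. Next, the probe.

```bash
python3 - <<'E'
from h import *
plan([.54,-.32,.26],[-1,0,0])
E
```

```text
shift cm [  6.72 -27.47 -14.01] turn -2.3150326795292444
```

Request:
{"method": "move_arm", "body": {
  "deltas": [
    [[0, 0, -1], 0],
    [[0, 0, -5], 0],
    [[0, 0, -5], 0],
    [[1.1, -4, -3], 0],
    [[1.1, -5, 0], 0],
    [[1.1, -5, 0], 0],
    [[1.1, -5, 0], 0],
    [[1.1, -5, 0], 0],
    [[1.2, -3.5, 0], -2.3],
    [[0, 0, 0], 0]
  ],
  "fingers": 1
}}

```text
t: 13.45
position: [0.5385, -0.3225, 0.2564]
tcp_rot: [0.002, 1.0, 0.0, -0.0]
ft_force: [-0.1, 0.6, 0.0]
grip_width: 0.995
grasp_force: 0.0
```

```bash
python3 - <<'E'
from h import *
d=grab("wrist","w5"); R,q,s=tool(); print(q,R[:,0],s["t"])
grab("side","s5");grab("top","t5")
p=proj(d,[.475,-.324,.1]);print(p)
u,v=[int(x) for x in p]; u0=max(u-100,0);v0=max(v-100,0)
im=d["image"][v0:v0+220,u0:u0+220]; print(u0,v0)
im=cv2.convertScaleAbs(im,alpha=2.2)
cv2.imwrite("pics/c5.png",cv2.resize(im,(594,594*im.shape[0]//im.shape[1]),interpolation=cv2.INTER_CUBIC)); print(im.shape)
E
```

```text
[ 0.53915324 -0.32106769  0.25655133] [-9.99996348e-01  2.68772311e-03  2.82524454e-04] 13.5
(np.float64(255.04295015259757), np.float64(119.66108675532789))
155 19
(220, 220, 3)
```

View pics/c5.png

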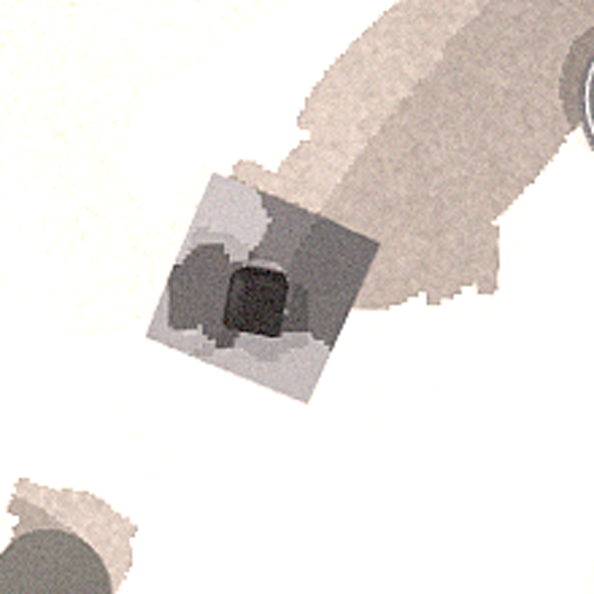

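The stand's top corners in the crop are at (216,174), (380,243), (308,404) and (147,337). The black handle is centred at about (256,301) and rotated roughly 9°.

```bash
python3 - <<'E'
from h import *
d=load("w5"); 
P=lambda x,y,z: onplane(d,155+x/2.7,19+y/2.7,z)
C=[P(*c,.066) for c in[(216,174),(380,243),(308,404),(147,337)]]
print("stand",np.mean(C,0),[np.linalg.norm(C[i]-C[i-1]).round(4) for i in range(4)],[np.degrees(np.arctan2(*(C[i]-C[i-1])[[1,0]])).round(1) for i in range(4)])
g=d["image"].max(2); m=np.zeros_like(g); m[110:150,230:270]=(g[110:150,230:270]<32)
n,l,st,ce=cv2.connectedComponentsWithStats(m); i=1+np.argmax(st[1:,4]); print(st[i],ce[i])
c,_=cv2.findContours((l==i).astype(np.uint8),0,2); r=cv2.minAreaRect(c[0]); print(r)
# handle top corners at .156, hull at image
b=cv2.boxPoints(r); print(np.round([onplane(d,*p,.156) for p in b],4)); print("blob c @.156",onplane(d,*ce[i],.156),onplane(d,*ce[i],.12))
E
```

```text
stand [ 0.48333875 -0.32735171  0.066     ] [np.float64(0.0737), np.float64(0.0729), np.float64(0.0741), np.float64(0.0735)] [np.float64(156.2), np.float64(66.9), np.float64(-23.4), np.float64(-113.4)]
[238 118  24  26 361] [250.16066482 130.60110803]
((249.42306518554688, 129.88461303710938), (21.572771072387695, 23.926164627075195), 11.309932708740234)
[[ 0.4894 -0.3389  0.156 ]
 [ 0.4701 -0.3348  0.156 ]
 [ 0.4737 -0.3178  0.156 ]
 [ 0.493  -0.3216  0.156 ]]
blob c @.156 [ 0.48213072 -0.32765401  0.156     ] [ 0.48461815 -0.32846734  0.12      ]
```

```bash
python3 - <<'E'
from h import *
d=load("t5")
for p in[(375,180),(383,178),(395,172),(407,178)]: print(p,onplane(d,*p,.19).round(3),onplane(d,*p,.1).round(3))
a=np.radians(-10.5);plan([.4833,-.3274,.112],[-np.cos(a),-np.sin(a),0])
E
```

```text
(375, 180) [ 0.617 -0.386  0.19 ] [ 0.629 -0.413  0.1  ]
(383, 178) [ 0.624 -0.41   0.19 ] [ 0.636 -0.438  0.1  ]
(395, 172) [ 0.643 -0.446  0.19 ] [ 0.656 -0.477  0.1  ]
(407, 178) [ 0.625 -0.482  0.19 ] [ 0.637 -0.515  0.1  ]
shift cm [ 5.66 -0.79 14.48] turn 10.475054116015508
```

Request:
{"method": "move_arm", "body": {
  "deltas": [
    [[2.8, -0.4, 0], 0],
    [[2.86, -0.4, 0], 0],
    [[0, 0, 3], 10.5],
    [[0, 0, 4], 0],
    [[0, 0, 4], 0],
    [[0, 0, 2.5], 0],
    [[0, 0, 0.9], 0],
    [[0, 0, 0], 0]
  ]
}}

```text
t: 14.6
position: [0.4834, -0.3275, 0.1131]
tcp_rot: [0.091, 0.996, 0.0, -0.0]
ft_force: [-0.1, 0.4, 0.5]
grip_width: 1.001
grasp_force: 0.0
```

Request:
{"method": "move_arm", "body": {
  "deltas": [
    [[0, 0, 0], 0],
    [[0, 0, 0], 0],
    [[0, 0, 0], 0],
    [[0, 0, 0], 0],
    [[0, 0, 0], 0],
    [[0, 0, 0], 0],
    [[0, 0, 0], 0]
  ],
  "fingers": 0,
  "squeeze": 20
}}

```text
t: 15.48
position: [0.4832, -0.3284, 0.1131]
tcp_rot: [0.092, 0.996, -0.0, 0.0]
ft_force: [-1.8, -0.3, 3.5]
grip_width: 0.206
grasp_force: 26.7
```

Request:
{"method": "move_arm", "body": {
  "deltas": [
    [[0, 0, -1.2], 0],
    [[0, 0, -1.2], 0],
    [[0, 0, -1.1], 0],
    [[0.4, 0, 0], 0],
    [[0.5, 0, 0], 0],
    [[0.5, 0, 0.05], 0],
    [[0.5, 0, 0.05], 0],
    [[0, 0, 0], 0]
  ]
}}

```text
t: 16.48
position: [0.4639, -0.3245, 0.1466]
tcp_rot: [0.092, 0.996, 0.0, -0.0]
ft_force: [0.8, -1.0, -1.0]
grip_width: 0.207
grasp_force: 26.2
```

Request:
{"method": "move_arm", "body": {
  "deltas": [
    [[0.5, 0, 0.1], 0],
    [[0.5, 0, 0.1], 0],
    [[0.4, 0, 0.1], 0],
    [[0, 0, 0], 0]
  ]
}}

```text
t: 16.98
position: [0.4502, -0.322, 0.1435]
tcp_rot: [0.092, 0.996, 0.0, -0.0]
ft_force: [1.0, -1.1, -1.8]
grip_width: 0.205
grasp_force: 26.1
```

```bash
python3 - <<'E'
from h import *
R,q,s=tool(); print(q,s["ft_force"],s["t"],s["grasp_force"])
d=grab("side","s6")
p=proj(d,q); print(p)
u,v=[int(x) for x in p]
im=d["image"][v-70:v+60,u-70:u+70]; print(u-70,v-70)
cv2.imwrite("pics/c6.png",cv2.resize(cv2.convertScaleAbs(im,alpha=1.6),None,fx=4.5,fy=4.5,interpolation=cv2.INTER_CUBIC))
E
```

```text
[ 0.45021125 -0.32196517  0.1435487 ] [ 1.03264985 -1.14788906 -1.75874601] 16.975 26.058668196201324
(np.float64(246.595178557897), np.float64(231.23680988039922))
176 161
```

View pics/c6.png

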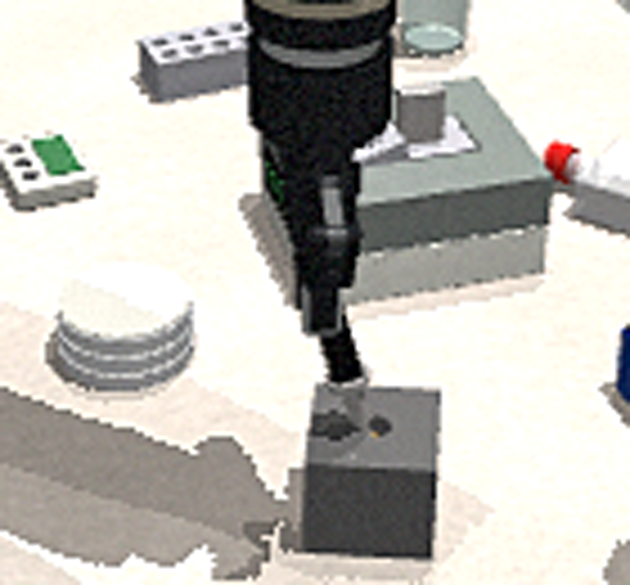

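The handle leans as intended, with its visible part running from about (320,330) to (348,385) in the crop, down towards the hole at about (378,427). I'll check the tilt angle numerically.

```bash
python3 - <<'E'
from h import *
d=load("s6"); q=np.array([.4502,-.322,.1435]);a=np.radians(-10.5);x=np.array([np.cos(a),np.sin(a),0])
P=lambda X:(np.round((np.array(proj(d,X))-[176,161])*4.5,0)).tolist()
print("hole",P([.4833,-.3274,.066]))
for th in(0,10,15,18,21,24):
    t=np.radians(th); ax=np.sin(t)*x-np.cos(t)*np.array([0,0,1]); g=q+[0,0,.018]
    print(th,"tip",P(g+.113*ax),(g+.113*ax).round(3),"collar",P(g+.065*ax),P(g+.059*ax),"handle mid",P(g+.03*ax))
E
```

```text
hole [374.0, 421.0]
0 tip [317.0, 451.0] [ 0.45  -0.322  0.048] collar [317.0, 384.0] [317.0, 376.0] handle mid [318.0, 334.0]
10 tip [350.0, 445.0] [ 0.469 -0.326  0.05 ] collar [337.0, 381.0] [335.0, 373.0] handle mid [327.0, 332.0]
15 tip [367.0, 441.0] [ 0.479 -0.327  0.052] collar [347.0, 379.0] [344.0, 371.0] handle mid [331.0, 331.0]
18 tip [376.0, 438.0] [ 0.485 -0.328  0.054] collar [352.0, 377.0] [349.0, 369.0] handle mid [334.0, 330.0]
21 tip [386.0, 434.0] [ 0.49  -0.329  0.056] collar [358.0, 375.0] [354.0, 367.0] handle mid [337.0, 329.0]
24 tip [395.0, 431.0] [ 0.495 -0.33   0.058] collar [363.0, 372.0] [359.0, 365.0] handle mid [339.0, 328.0]
```

Request:
{"method": "move_arm", "body": {
  "deltas": [
    [[0.3, 0, 0.1], 0],
    [[0.3, 0, 0.05], 0],
    [[0, 0, 0], 0]
  ]
}}

```text
t: 17.4
position: [0.4445, -0.3209, 0.1421]
tcp_rot: [0.092, 0.996, 0.0, -0.0]
ft_force: [1.2, -0.4, -0.3]
grip_width: 0.205
grasp_force: 26.0
```

Request:
{"method": "move_arm", "body": {
  "deltas": [
    [[0, 0, 0], 0],
    [[0, 0, 0], 0],
    [[0, 0, -1.0], 0],
    [[0, 0, -3], 0],
    [[0, 0, -5], 0],
    [[0, 0, 0], 0]
  ],
  "squeeze": 50
}}

```text
t: 18.15
position: [0.4457, -0.3223, 0.2372]
tcp_rot: [0.092, 0.996, -0.002, 0.002]
ft_force: [0.4, -0.6, -2.3]
grip_width: 0.199
grasp_force: 53.6
```

```bash
python3 - <<'E'
from h import *
R,q,s=tool(); print(q,s["ft_force"],s["t"],s["grasp_force"])
d=grab("wrist","w7"); e=grab("side","s7")
x=-R[:,0]
for th in(0,14,16,18,20,22,24):
    t=np.radians(th); ax=np.sin(t)*x-np.cos(t)*np.array([0,0,1]); g=q+[0,0,.018]
    print(th,[np.round(proj(c,g+k*ax),1).tolist() for c in(d,e) for k in(.113,.062,.03)])
a=cv2.convertScaleAbs(d["image"][150:350,180:340],alpha=2.5); a=cv2.resize(a,None,fx=2.5,fy=2.5,interpolation=cv2.INTER_CUBIC)
u,v=[int(k) for k in proj(e,q)]; print(u-40,v-40)
b=cv2.convertScaleAbs(e["image"][v-40:v+60,u-40:u+40],alpha=1.6); b=cv2.resize(b,(400,500),interpolation=cv2.INTER_CUBIC)
cv2.imwrite("pics/c7.png",np.hstack([a,b]))
E
```

```text
[ 0.44566153 -0.32230249  0.23723906] [ 0.38450347 -0.60060076 -2.2857423 ] 18.15 53.55434775352478
0 [[257.1, 198.4], [256.8, 221.0], [256.6, 241.6], [244.9, 232.1], [245.0, 214.9], [245.1, 203.7]]
14 [[257.0, 230.2], [256.8, 242.3], [256.6, 253.5], [255.7, 230.1], [251.1, 213.8], [248.1, 203.2]]
16 [[257.0, 234.7], [256.8, 245.4], [256.6, 255.2], [257.3, 229.6], [251.9, 213.6], [248.5, 203.1]]
18 [[257.0, 239.3], [256.8, 248.5], [256.6, 257.0], [258.8, 229.1], [252.8, 213.3], [248.9, 202.9]]
20 [[257.0, 243.8], [256.8, 251.6], [256.5, 258.8], [260.2, 228.6], [253.6, 213.0], [249.3, 202.8]]
22 [[257.0, 248.4], [256.8, 254.7], [256.5, 260.5], [261.7, 228.0], [254.4, 212.6], [249.7, 202.6]]
24 [[257.0, 253.0], [256.8, 257.8], [256.5, 262.3], [263.1, 227.4], [255.3, 212.3], [250.1, 202.5]]
205 159
```

View pics/c7.png

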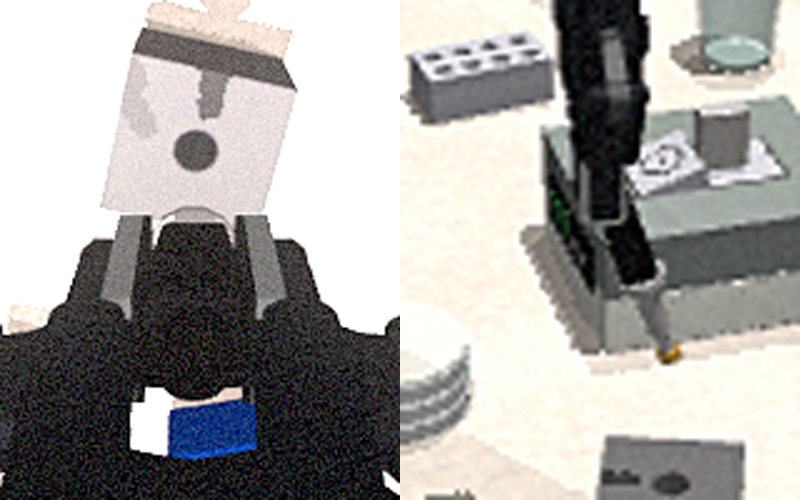

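The right view shows the probe clear of the stand and tilted, with its orange foot at about (669,358) in the crop and the collar at about (643,273). In the wrist crop the collar's front rim is at about (195,207) and its junction with the handle is at about y = 225.

```bash
python3 - <<'E'
from h import *
from scipy.optimize import least_squares
d=load("w7");e=load("s7")
R=Rn.from_quat([0.092,0.996,-0.002,0.002]).as_matrix(); q=np.array([.44566,-.3223,.23724])
im=e["image"].astype(int); m=((im[...,2]-im[...,0])>45); m[:215]=0;m[240:]=0;m[:,:245]=0;m[:,270:]=0
ys,xs=np.nonzero(m); print("orange",len(xs),xs.mean(),ys.mean(),xs.min(),xs.max(),ys.min(),ys.max())
# sleeve/handle rows: print dark handle columns and sleeve profile
g=im.max(2)
for v in range(203,232): print(v,g[v,244:266].tolist())
w=d["image"].max(2); print("wrist col 250-266 mean by row",[(r,int(w[r,250:266].mean())) for r in range(225,250)])
E
```

```text
orange 8 258.875 229.625 257 260 228 231
203 [61, 73, 75, 78, 86, 45, 7, 3, 0, 119, 112, 107, 109, 108, 104, 104, 105, 110, 110, 109, 112, 111]
204 [73, 63, 25, 9, 0, 7, 8, 6, 0, 54, 118, 115, 110, 111, 108, 111, 108, 111, 111, 112, 112, 114]
205 [78, 64, 5, 7, 13, 6, 10, 5, 1, 6, 119, 117, 114, 113, 116, 113, 122, 108, 85, 86, 81, 64]
206 [40, 85, 15, 2, 11, 8, 14, 7, 6, 0, 86, 106, 84, 78, 66, 48, 47, 50, 52, 50, 49, 50]
207 [39, 36, 66, 19, 9, 5, 9, 14, 7, 0, 23, 47, 52, 53, 51, 51, 48, 52, 52, 52, 53, 51]
208 [42, 42, 27, 3, 4, 16, 3, 10, 23, 4, 4, 60, 56, 58, 52, 52, 50, 57, 54, 53, 58, 56]
209 [43, 40, 59, 12, 9, 12, 12, 0, 8, 6, 0, 27, 54, 50, 55, 55, 55, 56, 54, 58, 57, 52]
210 [38, 40, 56, 36, 7, 9, 8, 18, 10, 5, 6, 25, 56, 52, 53, 53, 57, 60, 54, 51, 54, 57]
211 [46, 37, 51, 66, 10, 16, 15, 14, 6, 11, 8, 0, 130, 92, 57, 53, 55, 53, 55, 57, 49, 57]
212 [42, 39, 54, 62, 30, 8, 1, 13, 10, 5, 8, 0, 77, 128, 61, 50, 57, 56, 53, 57, 57, 53]
213 [42, 44, 54, 56, 32, 0, 12, 13, 0, 4, 4, 0, 57, 120, 66, 53, 58, 54, 56, 55, 57, 59]
214 [41, 38, 50, 54, 65, 16, 4, 4, 6, 0, 0, 16, 99, 
[... 1325 characters left out ...]
 68, 94, 90, 114, 97, 59, 73, 91, 129, 158, 155, 158, 156, 150]
229 [70, 157, 84, 91, 110, 106, 136, 139, 141, 157, 159, 164, 88, 50, 89, 132, 86, 124, 145, 149, 150, 151]
230 [160, 160, 157, 157, 153, 148, 150, 151, 148, 149, 153, 159, 103, 73, 81, 75, 86, 108, 142, 141, 142, 143]
231 [154, 153, 150, 152, 149, 152, 151, 147, 147, 148, 145, 150, 157, 76, 48, 94, 129, 175, 174, 174, 169, 173]
wrist col 250-266 mean by row [(225, 90), (226, 90), (227, 91), (228, 90), (229, 91), (230, 91), (231, 92), (232, 82), (233, 63), (234, 64), (235, 69), (236, 71), (237, 73), (238, 77), (239, 30), (240, 15), (241, 22), (242, 21), (243, 19), (244, 22), (245, 19), (246, 20), (247, 19), (248, 22), (249, 16)]
```

```bash
python3 - <<'E'
from h import *
from scipy.optimize import least_squares
d=load("w7");e=load("s7")
q=np.array([.44566,-.3223,.23724]); R=Rn.from_quat([0.092,0.996,-0.002,0.002]).as_matrix()
x=-R[:,0]; zz=-R[:,2]
def pt(th,s,z,f):  # f: offset toward tool +x side
    ax=np.cos(th)*zz-np.sin(th)*x; fr=-np.cos(th)*x-np.sin(th)*zz
    return q+.019*zz+(z-s)*ax+f*fr
for s in(.062,.066,.07):
  for th in(16,18,20,22):
    t=np.radians(th)
    print(s,th,"junction",round(proj(d,pt(t,s,.006,.009))[1],1),"collar rim",round(min(proj(d,pt(t,s,z,.013))[1] for z in(0,.006)),1),"foot",np.round(proj(e,pt(t,s,-.046,0)),1),"handle",np.round(proj(e,pt(t,s,.02,0)),1))
E
```

```text
0.062 16 junction 234.5 collar rim 227.4 foot [256.9 227.8] handle [249.8 206.7]
0.062 18 junction 237.4 collar rim 230.5 foot [258.4 227.3] handle [250.4 206.5]
0.062 20 junction 240.2 collar rim 233.6 foot [259.8 226.8] handle [251.  206.3]
0.062 22 junction 243.1 collar rim 236.8 foot [261.2 226.3] handle [251.5 206.1]
0.066 16 junction 233.7 collar rim 226.8 foot [257.3 229.1] handle [250.3 208. ]
0.066 18 junction 236.7 collar rim 230.0 foot [258.8 228.6] handle [250.9 207.8]
0.066 20 junction 239.7 collar rim 233.3 foot [260.3 228. ] handle [251.5 207.6]
0.066 22 junction 242.8 collar rim 236.5 foot [261.7 227.4] handle [252.1 207.3]
0.07 16 junction 232.9 collar rim 226.1 foot [257.8 230.3] handle [250.7 209.3]
0.07 18 junction 236.0 collar rim 229.5 foot [259.3 229.8] handle [251.4 209.1]
0.07 20 junction 239.2 collar rim 232.9 foot [260.8 229.2] handle [252.1 208.9]
0.07 22 junction 242.4 collar rim 236.3 foot [262.3 228.6] handle [252.7 208.6]
```

The wrist view gives a tilt of about 19.5° (the side view about 18.5°) and a grip at about z = 67 mm on the probe. Both are good enough to go to the face.

```bash
cat > tgt.py <<'E'
from h import *
a=np.radians(-2.2); X=np.array([np.cos(a),np.sin(a),0]); th=np.radians(20)
n=-np.sin(th)*X+np.array([0,0,np.cos(th)])
dot=np.array([.6049,-.048,.0872])-.0263*X
def tcp(gap,s=.067): # gap: foot underside (free) above dot; negative = pushed in
    return dot+n*(s+.048+gap)-[0,0,.019]
E
python3 - <<'E'
from tgt import *
d=load("w4"); print(onplane(d,257.5,144.5,.0872),dot)
plan(tcp(.03),-X)
E
```

```text
[ 0.5789643  -0.04641191  0.0872    ] [ 0.57861939 -0.0469904   0.0872    ]
shift cm [-3.25 28.69  2.83] turn -8.326656338625087
```

Request:
{"method": "move_arm", "body": {
  "deltas": [
    [[-0.5, 3.5, 0], 0],
    [[-0.5, 4.5, 0], 0],
    [[-0.5, 4.5, 0], 0],
    [[-0.5, 4.5, 0], 0],
    [[-0.5, 4.5, 0], 0],
    [[-0.5, 4.5, 0], 0],
    [[-0.25, 2.7, 0], -4.1],
    [[0, 0, 1.4], -4.2],
    [[0, 0, 1.4], 0],
    [[0, 0, 0], 0]
  ]
}}

```text
t: 19.5
position: [0.5279, -0.0447, 0.2022]
tcp_rot: [0.02, 1.0, 0.001, -0.002]
ft_force: [0.8, 1.2, -0.5]
grip_width: 0.205
grasp_force: 53.4
```

```bash
python3 - <<'E'
from tgt import *
plan(tcp(.03),-X)
F=[];Q=[]
for i in range(14): get_image("top"); s=read_state(); F.append(s["ft_force"]);Q.append(s["position"])
print("F",np.mean(F,0),np.std(F,0),"along n",np.mean(F,0)@n,"q",np.mean(Q,0),s["t"])
d=grab("wrist","w8"); e=grab("side","s8")
print(proj(e,dot))
u,v=[int(k) for k in proj(e,dot)]
b=cv2.convertScaleAbs(e["image"][v-60:v+30,u-60:u+40],alpha=1.6); cv2.imwrite("pics/c8.png",cv2.resize(b,None,fx=6,fy=6,interpolation=cv2.INTER_CUBIC)); print(u-60,v-60)
E
```

```text
shift cm [-0.12 -0.03 -0.23] turn -0.14264362584759688
F [-0.03042146 -0.01683742 -1.0223131 ] [0.39579079 0.43270095 0.5986586 ] along n -0.9504840641780076 q [ 0.52912084 -0.04501883  0.20445818] 20.2
(np.float64(257.3729397721574), np.float64(190.64417970740593))
197 130
```

View pics/c8.png

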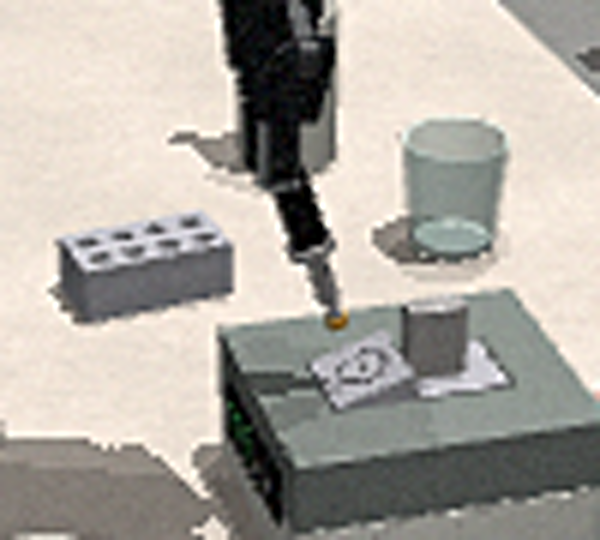

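The foot is at side pixel about (253.3,183.3), above the dot at about (256.7,191.3), and lined up with the slope's normal. I've now viewed 12 pictures, over the limit of 10, so from here I'll use numbers only.

```bash
cat > chk.py <<'E'
from tgt import *
def orange():
    e=grab("side"); im=e["image"].astype(int); m=(im[...,2]-im[...,0])>45; M=np.zeros_like(m); M[170:200,240:270]=m[170:200,240:270]
    y,x=np.nonzero(M); return e,len(x),(x.mean().round(2),y.mean().round(2)) if len(x) else None
def report(k=14):
    F=[];Q=[]
    for i in range(k): get_image("top"); s=read_state(); F.append(s["ft_force"]);Q.append(s["position"])
    q=np.mean(Q,0); F=np.mean(F,0)
    print("t",s["t"],"F",F.round(2),"n",(F@n).round(2)," gap est mm",((q-tcp(0))@n*1e3).round(2),"off x,y mm",((q-tcp(0))@[np.cos(th)*X[0],np.cos(th)*X[1],np.sin(th)]*1e3).round(2),((q-tcp(0))@np.cross([0,0,1],X)*1e3).round(2))
    e,c,p=orange(); print("orange",c,p)
    return e
E
python3 - <<'E'
from chk import *
e=report(6)
for g in(.03,.0,-.005): print(g,np.round(proj(e,dot+n*(g+.001)),1))
E
```

```text
t 20.6 F [ 0.05 -0.15 -0.96] n -0.92  gap est mm 29.84 off x,y mm -0.02 0.27
orange 5 (np.float64(253.2), np.float64(183.0))
0.03 [254.3 183. ]
0.0 [257.3 190.4]
-0.005 [257.8 191.6]
```

Request:
{"method": "move_arm", "body": {
  "deltas": [
    [[-0.27, 0, 0.75], 0],
    [[-0.27, 0, 0.75], 0],
    [[-0.2, 0, 0.56], 0],
    [[0, 0, 0], 0],
    [[0, 0, 0], 0]
  ]
}}

```text
t: 21.28
position: [0.5365, -0.0451, 0.1838]
tcp_rot: [0.019, 1.0, 0.0, 0.0]
ft_force: [-0.1, -0.1, -0.2]
grip_width: 0.204
grasp_force: 53.4
```

```bash
python3 -c "
from chk import *
report(8)"
```

```text
t 21.675 F [ 0.14  0.04 -1.18] n -1.15  gap est mm 8.13 off x,y mm 0.05 0.23
orange 5 (np.float64(255.4), np.float64(188.4))
```

Request:
{"method": "move_arm", "body": {
  "deltas": [
    [[-0.17, 0, 0.47], 0],
    [[-0.1, 0, 0.28], 0],
    [[0, 0, 0], 0],
    [[0, 0, 0], 0]
  ]
}}

```text
t: 22.22
position: [0.5392, -0.0452, 0.1762]
tcp_rot: [0.019, 1.0, 0.0, -0.0]
ft_force: [-0.7, -0.1, -0.5]
grip_width: 0.203
grasp_force: 53.4
```

```bash
python3 -c "
from chk import *
report(14)"
```

```text
t 22.925 F [-0.09  0.15 -0.78] n -0.7  gap est mm 0.01 off x,y mm -0.11 0.26
orange 5 (np.float64(256.4), np.float64(190.4))
```

Request:
{"method": "move_arm", "body": {
  "deltas": [
    [[-0.05, 0, 0.14], 0],
    [[-0.05, 0, 0.14], 0],
    [[0, 0, 0], 0],
    [[0, 0, 0], 0]
  ]
}}

```text
t: 23.48
position: [0.5402, -0.0453, 0.1735]
tcp_rot: [0.019, 1.0, 0.0, 0.0]
ft_force: [-0.9, 1.1, -0.2]
grip_width: 0.204
grasp_force: 53.5
```

```bash
python3 -c "
from chk import *
report(20)"
```

```text
t 24.475 F [-0.51 -0.1   0.44] n 0.59  gap est mm -2.98 off x,y mm -0.14 0.25
orange 5 (np.float64(256.4), np.float64(190.4))
```

The force rose 1.56 N, which means about 3.2 mm of push-in and matches the geometry. Two more millimetres.

Request:
{"method": "move_arm", "body": {
  "deltas": [
    [[-0.065, 0, 0.18], 0],
    [[0, 0, 0], 0],
    [[0, 0, 0], 0]
  ]
}}

```text
t: 24.9
position: [0.5409, -0.0453, 0.1716]
tcp_rot: [0.019, 1.0, 0.0, 0.0]
ft_force: [-0.7, 1.4, 1.3]
grip_width: 0.203
grasp_force: 53.6
```

```bash
python3 -c "
from chk import *
report(24)
d=grab('wrist','w9')
s=read_state(); print(s['grasp_force'],s['grip_width'])
w=d['image'].max(2); print([(r,int(w[r,250:266].mean())) for r in range(228,246)])"
```

```text
t 26.1 F [-0.84 -0.04  0.9 ] n 1.13  gap est mm -4.9 off x,y mm -0.16 0.26
orange 5 (np.float64(256.4), np.float64(190.4))
53.582451939582825 0.20758665774221038
[(228, 105), (229, 94), (230, 63), (231, 49), (232, 54), (233, 61), (234, 70), (235, 75), (236, 77), (237, 79), (238, 84), (239, 31), (240, 13), (241, 20), (242, 19), (243, 18), (244, 17), (245, 19)]
```

The axial force is 2.1 N, so the push-in is about 5 mm, and the tilt hasn't changed. I'll hand in.

```bash
python3 -c "
from station import *
print(finish_job())"
```

```text
the job is handed in; nothing more can be done
None
```

The job is handed in: by my measurements the insert is fully home and the probe is held on the ringed spot at about 19.5° (the face is at 20°), its spring in about 5 mm; I viewed 12 pictures against the limit of 10.

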